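Load the indexing drill jig and index it under the guide

TASK

Set up the drilling jig: take the thick beech block from the bench and press it straight down into the nest of the sliding carriage, where it stands at the loading end, until it lies fully home on the nest floor and the sprung catch snaps over its end. Then pull up the black knob of the carriage's index plunger, slide the carriage along until the block stands under the drill guide with the one large bush, and let go so that the pin drops fully into the index hole there. Leave the thin off-cut, the glue bottle, the clay cup and the hammer where they are.

Things in the scene. Friction and masses are not known exactly. Their poses are not given: they have to be found in the camera images.
- jig: Fixed drilling jig: plywood base 220 (x) x 380 (y) x 18 mm, origin centre of underside. Along its front (x = -70 mm) a steel index bar, top 34 mm above the bench, with five 14 mm holes at y = +96, +48, 0, -48, -96 mm. The carriage slides along y on rails; it is loaded at y = +96; the two drill guides stand at y = 0 and y = -96 (which is where varies).
- carriage (a joint): Travel of the aluminium carriage (160 x 136 mm, carries nest, catch and plunger) from the loading hole towards the jig's -y, m: 0 at the start, with the pin in the hole; 0.096 and 0.192 at the guides; stops at -0.002 and 0.195. Slides with about 2 N once the pin is out; about 1 mm play with the pin in.
- nest_seat (a point): Centre of the nest floor on the carriage, 52 mm above the bench; axes as the jig's. The block lies here, long side along y, centre 22 mm higher. Four corner locators, 18 mm high with lead-in (inner faces x = +-23.2 mm; long faces are free for fingers over the middle 60 mm, room 70 mm to the knob); fixed end stop, 22 mm high, face at y = -49.2 mm; sprung catch at the +y end, inner face y = +50.5 mm.
- catch (a joint): Lean of the sprung catch at the nest's +y end, rad: 0 upright (at rest), about 0.1 when its nose just clears the block, 0.4 at most. Pushing the block down (about 5 N at that end) on the nose's slope presses it aside; it snaps back over the block's top edge when the block is home. If the block is held in its middle that end may lag and tip up a little; a press on its top near the catch sends it home.
- catch_nose (a point): Tip of the catch's nose (steel, 26 mm wide); at rest y = +43.2 mm from nest_seat and 46 to 48 mm above the nest floor, so 2 mm above a seated block's top and 5 mm over its end. The slope rises from there to y = +50.5 mm at 57.5 mm; above that only a thumb tab leaning outwards (to about 60 mm).
- knob_grip (a point): Middle of the plunger's black knob: round, upright, 32 mm across, 26 mm high; this point is 90 mm above the bench with the pin home. It stands on the carriage's front tongue, 95 mm in front (-x) of nest_seat at the same y. Under it a steel sleeve 27 mm across, from 52 to 72 mm above the bench.
- plunger (a joint): How far the plunger is drawn up, m: 0 with the pin home in a hole, 0.010 when the round-nosed 12 mm pin just clears the bar or rests on it between holes, 0.014 at its stop. Spring: 4 N down at 0, 7.5 N at 0.014. Let go over a hole (within about 3 mm) it drops home by itself and locks the carriage.
- blank_center (a point): Centre of the thick beech block, loose on the bench: 96 mm (its x) x 44 mm (y) x 44 mm (z, up), about 0.14 kg. Either end may go to the catch.
- guide_single_bush (a point): Top centre of the drill guide with ONE large bush (steel ring 34 mm across, in a dark plate 48 mm wide along y), 139 mm above the bench; fixed to the jig, same axes. The plate's underside is 118 mm above the bench, it reaches 31 mm in front (-x) of this point; a column stands 70 mm behind. The block belongs with its centre straight below this point.
- guide_twin_bush (a point): Top centre of the other drill guide, with TWO small bushes (20 mm across, 36 mm apart along y) in a plate 64 mm wide; otherwise the same. Not the one wanted.
- offcut: Thin beech off-cut, 130 x 44 x 18 mm, loose on the bench (it and the block swap places); origin at the centre of its underside. Leave alone.
- glue: White glue bottle, 60 mm across, 170 mm high, upright on the bench; origin at the centre of its foot. Leave alone.
- pinch_pot: Open terracotta cup, 90 mm across, 70 mm high; origin at the centre of its foot. Leave alone.
- hammer: Hammer 260 mm long lying on the bench at the far right. Leave alone.
Things that resemble listed ones, but are neither listed nor needed, are in the scene too. Of the things like the part that bears blank_center, leave any that is purple; of the rest the smaller one is meant.

How it is judged (in metres and radians):
On the way, in this order (a step that is already met when the one before it is completed fails the run):
1. the block lies home in the nest under the closed catch, the carriage still locked at the loading end (x of blank_center in the frame of nest_seat between -0.004 and 0.004 m and y of blank_center in the frame of nest_seat between -0.004 and 0.004 m and z of blank_center in the frame of nest_seat between 0.019 and 0.025 m and angle between the x axis of blank_center and the y axis of nest_seat, either way round below 0.08 rad and value of joint catch below 0.03 rad and value of joint carriage below 0.004 m and value of joint plunger below 0.003 m), for 0.2 s.
2. the plunger is pulled clear of the loading hole (value of joint plunger above 0.0095 m and value of joint carriage below 0.02 m), for 0.04 s.
At the end, for the whole second after the job is handed in: Block in the nest (within 4 mm along and across, 3 mm in height, 4 degrees), catch closed over its end (under 0.03 rad), block centre within 5 mm along the slide of the single-bush guide's axis, pin fully down (under 2 mm), carriage at rest (x of blank_center in the frame of nest_seat between -0.004 and 0.004 m and y of blank_center in the frame of nest_seat between -0.004 and 0.004 m and z of blank_center in the frame of nest_seat between 0.019 and 0.025 m and angle between the x axis of blank_center and the y axis of nest_seat, either way round below 0.08 rad and value of joint catch below 0.03 rad and y of blank_center in the frame of guide_single_bush between -0.005 and 0.005 m and value of joint plunger below 0.002 m and velocity of joint carriage between -0.01 and 0.01 m/s); the robot touches nothing.
It fails at once if the thin off-cut is pushed more than 25 mm from its place (distance of offcut from where it was at the start of the episode above 0.025 m).
It fails at once if the glue bottle is pushed more than 25 mm from its place (distance of glue from where it was at the start of the episode above 0.025 m).
It fails at once if the clay cup is pushed more than 25 mm from its place (distance of pinch_pot from where it was at the start of the episode above 0.025 m).
It fails at once if the hammer is pushed more than 25 mm from its place (distance of hammer from where it was at the start of the episode above 0.025 m).
It also fails if it takes over 58 s, if anything falls off the work surface, if the arm or the gripper's body presses on something with over 40 N, if the wrist force passes 120 N, or if a joint passes its speed limit or range.

ROBOT

A 6-joint arm with a two-finger parallel gripper is mounted at the origin on the work surface. World frame = base frame: x ahead of the robot, y to its left, z up, the work surface at z = 0. Lengths are in m, angles in degrees, forces in N, time in s.
With the tool pointing down it reaches from about 0.4 to 0.825 m from the base axis. Payload 7 kg.
Tool frame: the origin (TCP) lies on the centre line of the jaws, within the pads' length; the fingertips stand 11 mm ahead of it and the grasp point (between the pads) lies 8 mm behind it; z points along the fingers, y is the line along which they close (so a half turn about z gives the same grasp; the last joint's range is limited). The gripper opens to 88 mm and grips with 3 to 60 N. Pads are 19 mm wide; open, the fingers measure 130 mm over their backs; the gripper's body (78 mm by 193 mm) begins 47 mm behind the grasp point.
Start: joints at [-58.78, 20.546, 0.682, 0, -70.136, -16.507], TCP at [0.171, -0.653, 0.238] pointing down, gripper open.
Joint ranges: [-176.03, 176.03], [-82.01, 121.73], [-58.28, 71.71], [-173.87, 95.51], [-174.79, -0.11], [-173.66, 173.66]. Speed limits (degrees/s): [136.94, 136.94, 172.46, 180, 180, 180].

INTERFACE

Orientations are given as [roll, pitch, yaw] about the fixed x, y, z axes, in that order (R = Rz(yaw) Ry(pitch) Rx(roll)).
In Python, from plant import r, capture, camera_model, job gives the robot as it stands.
- The arm moves only by the tool drive_tool, never from a script. Its argument "increments" is a list that holds one entry, the list of rows, each a list of 5 numbers: the gripper's target within -1 to 1 (fully open at 1, half-way at 0, shut at -1), then the shift along the tool's x, y, z scaled (see below), then the turn about the tool's z scaled (see below). In form: [[[gripper, tx, ty, tz, roll], ...]]. A call has 1 to 5 rows; each row is the pose to reach, as a shift and turn from the pose commanded when the call began, along the tool's axes at that moment, turning the shorter way round; what a row does not reach only later rows make up. The controller multiplies each number of a shift by 120 mm and each number of a turn by 360 degrees. A row lasts 1/8 s, in which the tool goes at most 62.5 mm and 10.7 degrees, less where a joint would pass 70% of its speed; a pose out of reach is approached as far as the arm can. A call with a number of a shift or a turn outside -1 to 1 is refused whole. A call with a gripper value outside its range is refused whole. The fingers move at their own pace and stop on an object; "squeeze" is the grip in N (left out, the last holds). Time passes only in rows, so rows that repeat a pose let the fingers close. It gives the time, the measured TCP pose, the force, the opening and the grip force at its end, in the units of the state.
- r.get_state(): the state, without advancing time (a new reading comes with each control period).
- capture(name): name is "side" or "top"; returns the picture (480x640x3 uint8, red, green, blue); there is no depth.
- camera_model(name): a dict with "camera_matrix" (3x3 intrinsics, pixels), "k1" (the pictures are not rectified: a ray, as slopes to the right and down, at radius r is drawn at 1 + k1 r^2 times it, then the intrinsics apply), "rvec" (rotation vector, rad) and "tvec" (3), from world to camera coordinates, as OpenCV has them. Camera axes: x right, y down, z forward; pixel columns grow to the right and rows downward; lengths in m; the calibration is good to about 2 mm. A picture is of the moment at which its call begins. camera_model takes no time and is no camera call.
- job.close_job(): hands the job in; it is judged then, once.
The state is a dict: "time_s": time; "joints": joint angles; "qd": joint speeds; "joint_torque": joint torques, N m; "tcp_pos": TCP position; "eef_rot": TCP orientation; "contact_force": force on the tool from outside, world axes, zero at the start; "moment": the same for the moment, N m; "gripper_width": finger opening in m; "gripper_force": force on a finger pad.
Only numpy, scipy, OpenCV 4.12 (cv2) and the standard library are available. Lean on these libraries where they do the work, as an engineer would, in place of code of your own. Each camera call takes 0.05 s, during which the arm holds its last target. There are 200 camera calls.

## Working session

There is one attempt and no reset: what is moved stays moved. The work goes in short steps, Python scripts to look and compute and a tool call to move; the robot and the scene stay as the last step left them, time stands still between calls to the robot, and variables do not carry over. Pictures are saved under pics/ and viewed, at most 10 in all, crops included, and the job is handed in when it is done.

Besides the shell and the picture viewer there is one more tool, called after "Emit:" as name(argument=value, ...), one argument or row to a line, values as JSON. drive_tool: Moves the arm, as the interface text tells. Its arguments: {"type":"object","properties":{"increments":{"type":"array"},"squeeze":{"type":"number"}},"required":["increments"]}

```bash
mkdir -p pics; ls
cat > h.py <<'E'
import numpy as np, cv2
from plant import r, capture, camera_model, job
def cam(n):
    m=camera_model(n); K=np.array(m["camera_matrix"],float); R=cv2.Rodrigues(np.array(m["rvec"],float))[0]; t=np.array(m["tvec"],float).ravel()
    return K,float(m["k1"]),R,t
def ray(n,u,v):
    K,k,R,t=cam(n); d=np.array([(u-K[0,2])/K[0,0],(v-K[1,2])/K[1,1]]); s=d.copy()
    for _ in range(30): s=d/(1+k*(s@s))
    return -R.T@t, R.T@np.array([s[0],s[1],1.])
def plane(n,u,v,z):
    c,d=ray(n,u,v); return c+d*(z-c[2])/d[2]
def proj(n,p):
    K,k,R,t=cam(n); q=R@np.array(p,float)+t; s=q[:2]/q[2]; s=s*(1+k*(s@s)); return K[0,0]*s[0]+K[0,2],K[1,1]*s[1]+K[1,2]
def tri(a,b):
    (c1,d1),(c2,d2)=ray(*a),ray(*b); A=np.stack([d1,-d2],1); x=np.linalg.lstsq(A,c2-c1,rcond=None)[0]
    p,q=c1+d1*x[0],c2+d2*x[1]; return (p+q)/2,np.linalg.norm(p-q)
def snap(n,f):
    im=capture(n); cv2.imwrite('pics/'+f+'.png',im[:,:,::-1]); return im
E
python3 - <<'E'
from h import *
for n in("top","side"):
    snap(n,n+'0'); K,k,R,t=cam(n); print(n,K.tolist(),k,(-R.T@t).round(3),R.round(2).tolist())
print(r.get_state())
E
```

```text
pics
top [[560.442033627739, 0.0, 323.0987976057623], [0.0, 560.442033627739, 230.9342875301091], [0.0, 0.0, 1.0]] -0.11009006255968395 [ 0.407 -0.037  1.736] [[-0.03, -1.0, 0.01], [-1.0, 0.03, -0.08], [0.08, -0.01, -1.0]]
side [[564.0238372777279, 0.0, 318.7908995409424], [0.0, 564.0238372777279, 239.83385024524495], [0.0, 0.0, 1.0]] -0.06319679655534921 [0.058 0.908 1.183] [[-0.88, -0.47, 0.02], [-0.34, 0.63, -0.7], [0.32, -0.62, -0.71]]
{'time_s': 0.1, 'joints': array([-5.87801792e+01,  2.05892462e+01,  6.38999742e-01, -1.73961133e-02,
       -7.01356483e+01, -1.65070484e+01]), 'qd': array([-0.08918519, -0.05677359,  0.10293942,  0.16427905, -0.06539225,
        0.07879141]), 'joint_torque': array([ 8.60706477e-04, -5.84168351e+01,  2.93750721e+01,  7.01558501e+00,
        1.01112068e-02, -5.06882736e-05]), 'tcp_pos': array([ 0.17130144, -0.65246899,  0.23669564]), 'eef_rot': array([ 1.79912998e+02, -8.72759066e-03, -1.65293144e+02]), 'contact_force': array([-0.20249852,  0.32813204,  0.55116148]), 'moment': array([ 0.00888793, -0.04331516,  0.01006542]), 'gripper_force': 0.0, 'gripper_width': 0.08757390436429487}
```

View pics/top0.png

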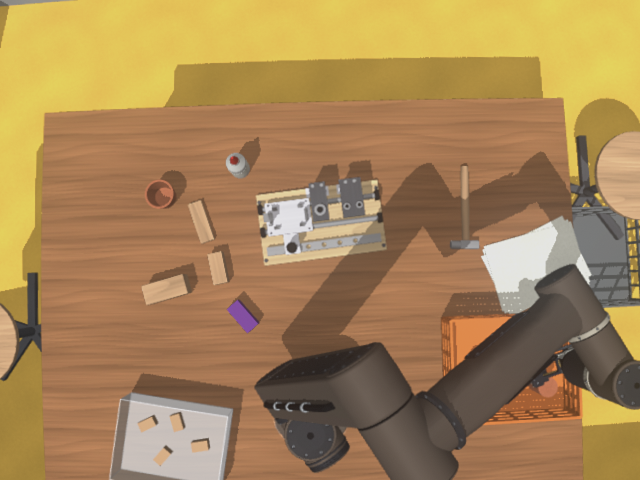

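View pics/side0.png

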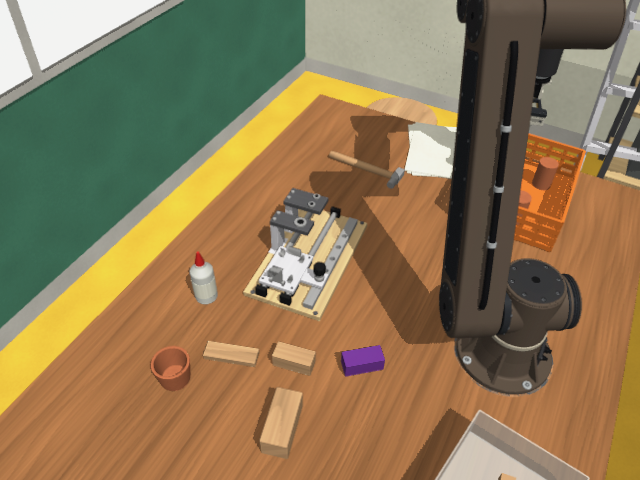

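The block could be confused with four things, listed by top-view pixel:
- Thin off-cut at (202,221).
- Larger beech block at (165,289).
- Purple block at (243,316).
- Small beech block at (218,268), seen at (294,357) in the side view. It isn't purple and is the smaller of the remaining two, so this is my choice.

Next I'll check it in a close crop and mask the features.

Run:
```python
from h import *
a=cv2.imread('pics/top0.png'); b=cv2.imread('pics/side0.png')
A=cv2.resize(a[170:300,190:390],None,fx=4,fy=4,interpolation=cv2.INTER_CUBIC)[:, :800]
cv2.imwrite('pics/c1.png',A)
B=cv2.resize(b[185:385,220:380],None,fx=3,fy=3,interpolation=cv2.INTER_CUBIC)
cv2.imwrite('pics/c2.png',B)
```

```text
(no output)
```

View pics/c1.png

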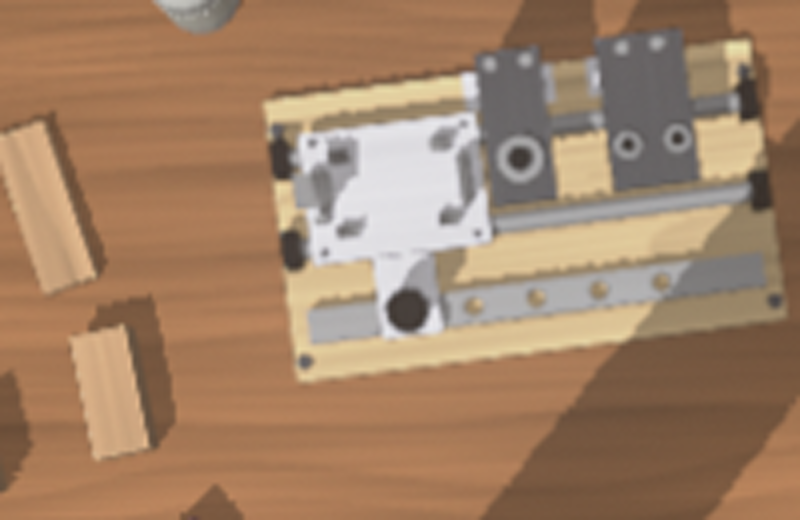

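View pics/c2.png

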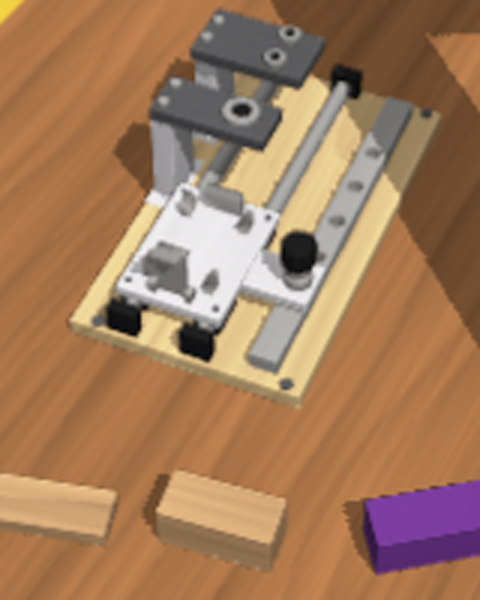

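The crops confirm it: a 96x44x44-like block at crop corners (70,338), (126,324), (150,447), (95,459). The single bush is on the guide next to the carriage (520,158), so the travel is 0.096 m. The knob is at (408,310).

```bash
cat > m.py <<'E'
from h import *
T=lambda x,y:("top",(x+.5)/4-.5+190,(y+.5)/4-.5+170)
S=lambda x,y:("side",(x+.5)/3-.5+220,(y+.5)/3-.5+185)
P=lambda z,l:np.array([plane(*T(*p),z) for p in l])
b=P(.044,[(70,338),(126,324),(150,447),(95,459)])
print('block top',b.round(4).tolist(),'c',b.mean(0).round(4)); print([np.linalg.norm(b[i]-b[i-1]).round(4) for i in range(4)])
ax=(b[2]+b[3]-b[0]-b[1])/2; print('long yaw',np.degrees(np.arctan2(ax[1],ax[0])))
bs=np.array([plane(*S(*p),.044) for p in[(175,471),(287,497),(275,541),(157,510)]]); print('side block',bs.round(3).tolist(),bs.mean(0).round(4))
print('tri c',tri(T(110,392),S(224,505)))
h=P(.034,[(474,306),(536,298),(599,290),(661,282)]); print('holes',h.round(4).tolist())
d=h[0]-h[3]; print('jig y yaw',np.degrees(np.arctan2(d[1],d[0])),np.linalg.norm(d)/3)
for n,a,c in[('bush',(520,158),(241,110)),('knobtop',(408,310),(299,238)),('h2',(536,298),(355,186)),('h3',(599,290),(373,153))]:
    print(n,*tri(T(*a),S(*c)),plane(*T(*a),{'b':.139,'k':.103,'h':.034}[n[0]]))
c=P(.052,[(297,135),(473,113),(492,237),(318,263)]); print('plate',c.round(4).tolist(),c.mean(0),[np.linalg.norm(c[i]-c[i-1]).round(4) for i in range(4)])
B=P(.018,[(263,101),(749,40),(785,318),(300,381)]); print('base',B.mean(0),[np.linalg.norm(B[i]-B[i-1]).round(4) for i in range(4)])
e=(B[0]+B[3]-B[1]-B[2]); th=np.arctan2(e[1],e[0]); print('base y yaw',np.degrees(th))
y=np.array([np.cos(th),np.sin(th),0]); x=np.array([y[1],-y[0],0]); 
for n,q in[('base',B.mean(0)+.096*y),('knob',plane(*T(408,310),.103)+.095*x),('bush',plane(*T(520,158),.139)+.096*y),('plate',c.mean(0)),('holes',h.mean(0)-0.024*y+.07*x+.192*y)]: print('nest from',n,q[:2].round(4))
E
python3 m.py
```

```text
block top [[0.4854, 0.3034, 0.044], [0.4948, 0.2605, 0.044], [0.4015, 0.2438, 0.044], [0.3935, 0.2857, 0.044]] c [0.4438 0.2733 0.044 ]
[np.float64(0.0935), np.float64(0.0439), np.float64(0.0948), np.float64(0.0427)]
long yaw -169.47623077638312
side block [[0.491, 0.262, 0.044], [0.4, 0.241, 0.044], [0.39, 0.281, 0.044], [0.485, 0.301, 0.044]] [0.4414 0.2714 0.044 ]
tri c (array([0.44204206, 0.27258155, 0.044872  ]), np.float64(0.003600169619123832))
holes [[0.5018, -0.0032, 0.034], [0.5066, -0.0505, 0.034], [0.5113, -0.0986, 0.034], [0.5161, -0.146, 0.034]]
jig y yaw 95.71005444729882 0.047823435465873844
bush [ 0.60021426 -0.04144043  0.13956563] 0.0020674453489217225 [ 0.60123835 -0.04103084  0.139     ]
knobtop [0.49574038 0.04326588 0.10709689] 0.0008567172674624171 [0.49636141 0.04363133 0.103     ]
h2 [ 0.49673121 -0.05271752  0.08427826] 0.01471114967729193 [ 0.50655133 -0.05049416  0.034     ]
h3 [ 0.50142364 -0.09938639  0.08297898] 0.014667515186127371 [ 0.5112944  -0.09857899  0.034     ]
plate [[0.6341, 0.1271, 0.052], [0.6471, -0.0066, 0.052], [0.5525, -0.0185, 0.052], [0.5365, 0.1131, 0.052]] [0.59255279 0.05377539 0.052     ] [np.float64(0.0986), np.float64(0.1344), np.float64(0.0954), np.float64(0.1326)]
base [ 0.57622754 -0.04376169  0.018     ] [np.float64(0.2185), np.float64(0.3799), np.float64(0.2176), np.float64(0.3753)]
base y yaw 95.71263031578314
nest from base [0.5667 0.0518]
nest from knob [0.5909 0.0531]
nest from bush [0.5917 0.0545]
nest from plate [0.5926 0.0538]
nest from holes [0.5619 0.0996]
```

```bash
cat >> h.py <<'E'
def to(p,yaw,start=None):
    s=r.get_state(); q,y0=(s['tcp_pos'],s['eef_rot'][2]) if start is None else (np.array(start[:3]),start[3])
    a=np.radians(y0); d=np.array(p)-q
    t=[d[0]*np.cos(a)+d[1]*np.sin(a), d[0]*np.sin(a)-d[1]*np.cos(a), -d[2]]
    dy=(yaw-y0+180)%360-180
    print('s',np.round(np.array(t)/.12,3).tolist(),'turn',round(-dy/360,4))
E
python3 - <<'E'
from h import *
a=(.5,-.2,.24); b=(.443,.273,.16)
to(a,-169.5); to(b,-169.5,(*a,-169.5))
E
```

```text
s [-3.607, 2.952, -0.028] turn 0.0117
s [-0.251, 3.962, 0.667] turn -0.0
```

Emit:
drive_tool(
  increments=[
    [[1,-0.4,0.33,0,0],[1,-0.8,0.65,0,0],[1,-0.9,0.74,0,0]],
  ],
  squeeze=40,
)

```text
time_s: 0.48
tcp_pos: [0.2548, -0.5372, 0.2376]
eef_rot: [180.0, 0.0, -165.1]
contact_force: [-0.1, -0.9, -0.5]
gripper_width: 0.0877
gripper_force: 0.0
```

Emit:
drive_tool(
  increments=[
    [[1,-0.4,0.33,0,0],[1,-0.8,0.65,0,0],[1,-0.9,0.74,0,0]],
  ],
)

```text
time_s: 0.85
tcp_pos: [0.3366, -0.4243, 0.2377]
eef_rot: [-180.0, 0.0, -165.1]
contact_force: [0.1, -0.0, -0.1]
gripper_width: 0.0879
gripper_force: 0.0
```

Emit:
drive_tool(
  increments=[
    [[1,-0.4,0.33,0,0],[1,-0.8,0.65,0,0],[1,-0.9,0.74,0,0]],
  ],
)

```text
time_s: 1.23
tcp_pos: [0.4185, -0.3113, 0.2375]
eef_rot: [-180.0, 0.0, -165.1]
contact_force: [-0.2, 0.5, 0.6]
gripper_width: 0.0881
gripper_force: 0.0
```

Emit:
drive_tool(
  increments=[
    [[1,-0.4,0.33,0,0],[1,-0.8,0.65,0,0],[1,-0.9,0.74,0,0.0117]],
  ],
)

```text
time_s: 1.6
tcp_pos: [0.5005, -0.1982, 0.2373]
eef_rot: [-180.0, -0.0, -169.5]
contact_force: [-0.6, -0.6, 0.6]
gripper_width: 0.0877
gripper_force: 0.0
```

Emit:
drive_tool(
  increments=[
    [[1,-0.06,0.5,0,0],[1,-0.06,1,0,0]],
  ],
)

```text
time_s: 1.85
tcp_pos: [0.4843, -0.0799, 0.237]
eef_rot: [-180.0, -0.1, -169.6]
contact_force: [0.5, 0.8, 0.0]
gripper_width: 0.0874
gripper_force: 0.0
```

Emit:
drive_tool(
  increments=[
    [[1,-0.06,0.5,0,0],[1,-0.06,1,0,0]],
  ],
)

```text
time_s: 2.1
tcp_pos: [0.4695, 0.04, 0.2376]
eef_rot: [-180.0, 0.0, -169.6]
contact_force: [0.7, 0.0, -0.6]
gripper_width: 0.0876
gripper_force: 0.0
```

Emit:
drive_tool(
  increments=[
    [[1,-0.06,0.5,0,0],[1,-0.06,1,0,0]],
  ],
)

```text
time_s: 2.35
tcp_pos: [0.4548, 0.1595, 0.2377]
eef_rot: [-180.0, 0.0, -169.5]
contact_force: [0.7, 0.2, 0.4]
gripper_width: 0.0875
gripper_force: 0.0
```

Emit:
drive_tool(
  increments=[
    [[1,-0.06,0.45,0.3,0],[1,-0.06,0.9,0.6,0],[1,-0.06,0.96,0.6,0]],
  ],
)

```text
time_s: 2.72
tcp_pos: [0.4398, 0.2736, 0.1628]
eef_rot: [-179.8, -0.2, -169.4]
contact_force: [0.2, -0.9, 0.2]
gripper_width: 0.088
gripper_force: 0.0
```

Run:
```python
from h import *
print(r.get_state()['time_s'],r.get_state()['tcp_pos'],r.get_state()['eef_rot'],r.get_state()['contact_force'])
a=snap('top','t1'); b=snap('side','s1')
to((.4425,.273,.022),-169.5)
A=cv2.resize(a[170:310,120:320],None,fx=2,fy=2); B=cv2.resize(b[240:440,200:400],None,fx=2,fy=2)
C=np.zeros((400,800,3),np.uint8); C[:280,:400]=A; C[:,400:]=B; cv2.imwrite('pics/v1.png',C[:,:,::-1])
```

```text
2.725 [0.43979468 0.27358083 0.16275125] [-179.82546809   -0.216378   -169.41993228] [ 0.17317935 -0.90403662  0.21426439]
s [-0.012, -0.003, 1.191] turn 0.0002
```

View pics/v1.png

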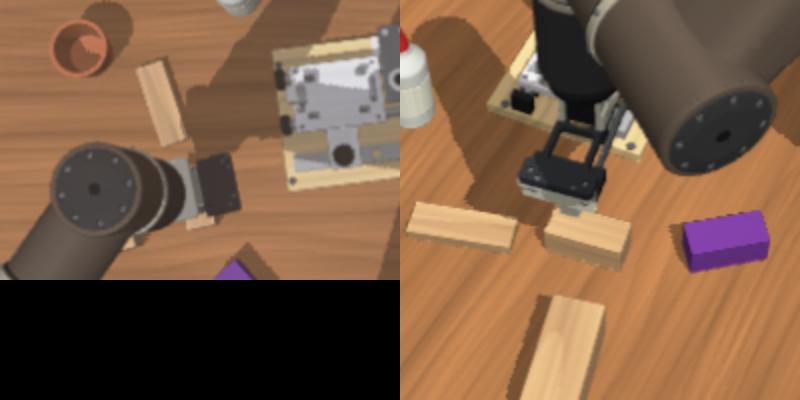

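The gripper stands above the block and is aligned with it: the block is at (588,235) in the side crop, and the tool overlaps its top. Now I'll go down and grip.

Emit:
drive_tool(
  increments=[
    [[1,-0.02,0,0.4,0],[1,-0.02,0,0.8,0]],
  ],
)

```text
time_s: 3.08
tcp_pos: [0.4447, 0.2729, 0.0703]
eef_rot: [179.9, 0.2, -169.6]
contact_force: [0.4, -0.1, -1.0]
gripper_width: 0.0875
gripper_force: 0.0
```

Emit:
drive_tool(
  increments=[
    [[1,0,0,0.2,0],[1,0,0,0.38,0],[1,0,0,0.38,0]],
  ],
)

```text
time_s: 3.45
tcp_pos: [0.4435, 0.2715, 0.0237]
eef_rot: [-179.9, -0.1, -169.6]
contact_force: [0.1, -0.2, -0.3]
gripper_width: 0.0877
gripper_force: 0.0
```

Emit:
drive_tool(
  increments=[
    [[-1,0,0,0,0],[-1,0,0,0,0],[-1,0,0,0,0],[-1,0,0,0,0],[-1,0,0,0,0]],
  ],
  squeeze=40,
)

```text
time_s: 4.08
tcp_pos: [0.4431, 0.2734, 0.0241]
eef_rot: [180.0, 0.0, -169.5]
contact_force: [-1.6, -0.2, 2.6]
gripper_width: 0.044
gripper_force: 40.0
```

Emit:
drive_tool(
  increments=[
    [[-1,0,0,-0.3,0],[-1,0,0,-0.65,0],[-1,0,0,-1,0]],
  ],
)

```text
time_s: 4.45
tcp_pos: [0.4426, 0.273, 0.1448]
eef_rot: [-180.0, -0.1, -169.5]
contact_force: [0.9, 0.1, -1.8]
gripper_width: 0.0439
gripper_force: 40.0
```

Emit:
drive_tool(
  increments=[
    [[-1,0,0,-0.4,-0.025],[-1,0,0,-0.5,-0.05],[-1,0,0,-0.5,-0.075],[-1,0,0,-0.5,-0.1],[-1,0,0,-0.5,-0.1]],
  ],
)

```text
time_s: 5.08
tcp_pos: [0.4428, 0.2732, 0.2036]
eef_rot: [180.0, -0.0, -133.6]
contact_force: [-0.0, 0.5, -2.5]
gripper_width: 0.0437
gripper_force: 40.0
```

Run:
```python
from h import *
s=r.get_state();print(s['tcp_pos'],s['eef_rot'],s['gripper_width'])
to((.5915,.054,.2),-84.3)
```

```text
[0.44275858 0.27317359 0.20363911] [ 1.79989068e+02 -4.11996286e-02 -1.33560604e+02] 0.04369727103441369
s [0.469, -2.157, 0.03] turn -0.1368
```

Emit:
drive_tool(
  increments=[
    [[-1,0.05,-0.25,0,-0.028],[-1,0.1,-0.5,0,-0.056],[-1,0.16,-0.75,0,-0.084],[-1,0.22,-1,0,-0.112],[-1,0.22,-1,0,-0.1368]],
  ],
)

```text
time_s: 5.7
tcp_pos: [0.5125, 0.17, 0.2034]
eef_rot: [179.9, -0.0, -84.3]
contact_force: [-0.9, -0.4, -2.1]
gripper_width: 0.0439
gripper_force: 40.0
```

Run:
```python
from h import *
s=r.get_state();print(s['tcp_pos'],s['eef_rot'],s['gripper_width'])
to((.5915,.054,.15),-84.3)
```

```text
[0.51246564 0.16997549 0.20342174] [ 1.79943035e+02 -3.74171153e-02 -8.43140243e+01] 0.04394438963752488
s [1.027, -0.56, 0.445] turn -0.0
```

Emit:
drive_tool(
  increments=[
    [[-1,0.4,-0.22,0,0],[-1,0.8,-0.44,0,0],[-1,0.98,-0.54,0.15,0],[-1,0.98,-0.54,0.42,0],[-1,0.98,-0.54,0.42,0]],
  ],
)

```text
time_s: 6.32
tcp_pos: [0.5863, 0.0601, 0.1507]
eef_rot: [179.7, -0.1, -84.5]
contact_force: [-0.1, -0.2, -1.1]
gripper_width: 0.0439
gripper_force: 40.0
```

Run:
```python
from h import *
s=r.get_state();print(s['tcp_pos'],s['eef_rot'],s['gripper_width'])
a=snap('top','t2'); b=snap('side','s2')
A=cv2.resize(a[160:280,240:400],None,fx=2.5,fy=2.5,interpolation=cv2.INTER_CUBIC); B=cv2.resize(b[190:330,240:380],None,fx=2.85,fy=2.85,interpolation=cv2.INTER_CUBIC)
C=np.zeros((400,800,3),np.uint8); C[:A.shape[0],:A.shape[1]]=A; C[:B.shape[0],400:400+B.shape[1]]=B[:400,:400]; cv2.imwrite('pics/v2.png',C[:,:,::-1])
to((.5915,.054,.1),-84.3)
```

```text
[0.58630157 0.06007965 0.15074958] [ 1.79654960e+02 -7.38607018e-02 -8.45022252e+01] 0.04386173736425447
s [0.062, -0.02, 0.45] turn -0.0001
```

View pics/v2.png

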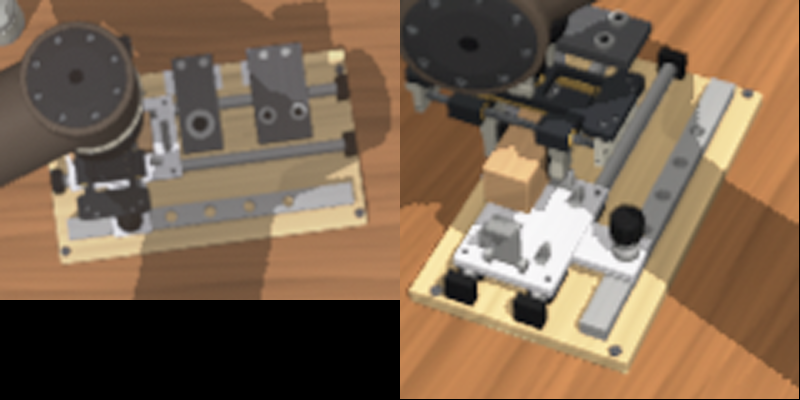

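Run:
```python
from h import *
b=cv2.imread('pics/side0.png'); a=cv2.imread('pics/s2.png')
cv2.imwrite('pics/v3.png',cv2.resize(a[225:300,255:345],None,fx=8,fy=8,interpolation=cv2.INTER_CUBIC))
```

```text
(no output)
```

View pics/v3.png

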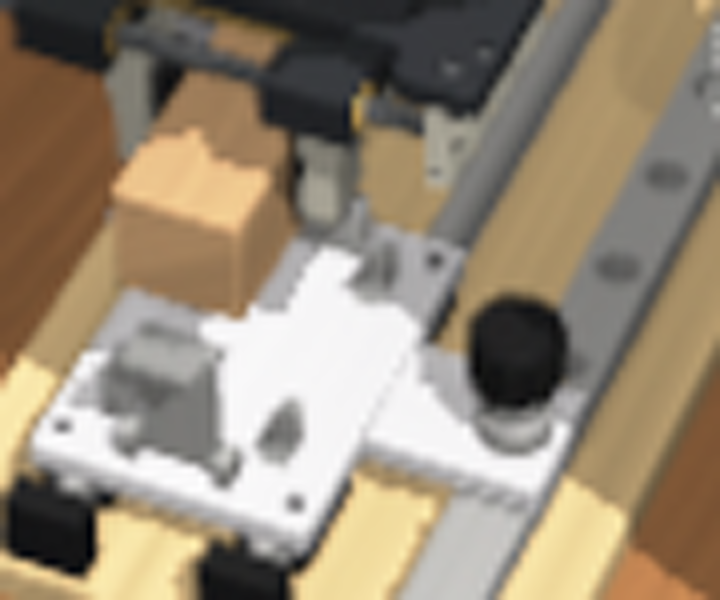

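Run:
```python
from h import *
S=lambda x,y:("side",(x+.5)/8-.5+255,(y+.5)/8-.5+225)
th=np.radians(95.7); y=np.array([np.cos(th),np.sin(th),0]); x=np.array([y[1],-y[0],0]); N=np.array([.5915,.054,0]); tcp=np.array([.5863,.0601,0])
for n,l,z in[('top edge',[(113,188),(240,230)],.1707),('bot edge',[(118,277),(235,313)],.1267),('knob top',[(520,315)],.103),('knob bottom-mid',[(518,385)],.077),('plate corners near',[(35,450),(310,548)],.052)]:
    for p in l:
        q=plane(*S(*p),z); q[2]=0
        print(n,'rel nest x,y',((q-N)@x*1e3).round(1),((q-N)@y*1e3).round(1),' rel tcp',((q-tcp)@x*1e3).round(1),((q-tcp)@y*1e3).round(1))
print('tcp rel nest',((tcp-N)@x*1e3).round(1),((tcp-N)@y*1e3).round(1))
```

```text
top edge rel nest x,y 18.1 52.0  rel tcp 22.6 45.4
top edge rel nest x,y -25.5 52.8  rel tcp -20.9 46.2
bot edge rel nest x,y 19.8 49.5  rel tcp 24.4 42.9
bot edge rel nest x,y -20.7 49.0  rel tcp -16.1 42.4
knob top rel nest x,y -95.9 -5.1  rel tcp -91.3 -11.7
knob bottom-mid rel nest x,y -98.4 1.6  rel tcp -93.8 -5.0
plate corners near rel nest x,y 44.5 69.0  rel tcp 49.1 62.5
plate corners near rel nest x,y -55.1 71.6  rel tcp -50.6 65.0
tcp rel nest -4.6 6.6
```

Run:
```python
from h import *
to((.5914,.055,.14),-84.3)
```

```text
s [0.054, -0.02, 0.117] turn -0.0001
```

Emit:
drive_tool(
  increments=[
    [[-1,0.05,-0.02,0.05,0],[-1,0.05,-0.02,0.1,0],[-1,0.05,-0.02,0.1,0]],
  ],
  squeeze=55,
)

```text
time_s: 6.8
tcp_pos: [0.5909, 0.0554, 0.1413]
eef_rot: [180.0, -0.0, -84.3]
contact_force: [0.1, -0.3, -2.4]
gripper_width: 0.0437
gripper_force: 55.0
```

Emit:
drive_tool(
  increments=[
    [[-1,0,0,0.08,0],[-1,0,0,0.16,0],[-1,0,0,0.22,0],[-1,0,0,0.22,0]],
  ],
)

```text
time_s: 7.3
tcp_pos: [0.5904, 0.0547, 0.1139]
eef_rot: [179.9, -0.0, -84.3]
contact_force: [0.5, -4.3, -3.6]
gripper_width: 0.0438
gripper_force: 55.0
```

Emit:
drive_tool(
  increments=[
    [[-1,0.005,0,0.06,0],[-1,0.005,0,0.12,0],[-1,0.005,0,0.17,0],[-1,0.005,0,0.17,0]],
  ],
)

```text
time_s: 7.8
tcp_pos: [0.5907, 0.0547, 0.0939]
eef_rot: [179.9, -0.0, -84.3]
contact_force: [0.1, -3.1, -3.5]
gripper_width: 0.0436
gripper_force: 55.0
```

Emit:
drive_tool(
  increments=[
    [[-1,0,0,0.05,0],[-1,0,0,0.1,0],[-1,0,0,0.13,0],[-1,0,0,0.13,0]],
  ],
)

```text
time_s: 8.3
tcp_pos: [0.5914, 0.0544, 0.08]
eef_rot: [-180.0, -0.0, -84.2]
contact_force: [-1.0, -4.9, 6.9]
gripper_width: 0.0438
gripper_force: 55.0
```

Emit:
drive_tool(
  increments=[
    [[-1,0,0,0.02,0],[-1,0,0,0.035,0],[-1,0,0,0.05,0],[-1,0,0,0.05,0]],
  ],
)

```text
time_s: 8.8
tcp_pos: [0.592, 0.055, 0.0773]
eef_rot: [-179.8, -0.0, -84.1]
contact_force: [-12.6, -0.9, 32.3]
gripper_width: 0.044
gripper_force: 55.0
```

Emit:
drive_tool(
  increments=[
    [[1,0,0,-0.01,0],[1,0,0,-0.01,0],[1,0,0,-0.01,0],[1,0,0,-0.01,0]],
  ],
)

```text
time_s: 9.3
tcp_pos: [0.5912, 0.0548, 0.0739]
eef_rot: [180.0, -0.0, -84.2]
contact_force: [-0.5, -0.7, 0.0]
gripper_width: 0.0781
gripper_force: 0.0
```

Emit:
drive_tool(
  increments=[
    [[1,0,0,-0.3,0],[1,0,0,-0.5,0],[-1,0,0,-0.5,0],[-1,-0.23,0,-0.5,0],[-1,-0.23,0,-0.5,0]],
  ],
  squeeze=20,
)

```text
time_s: 9.93
tcp_pos: [0.5881, 0.0832, 0.1335]
eef_rot: [179.9, -0.0, -84.2]
contact_force: [0.1, -0.1, 0.0]
gripper_width: 0.0632
gripper_force: 0.0
```

Emit:
drive_tool(
  increments=[
    [[-1,0,0,0,0],[-1,0,0,0.05,0],[-1,0,0,0.1,0],[-1,0,0,0.13,0],[-1,0,0,0.13,0]],
  ],
)

```text
time_s: 10.55
tcp_pos: [0.5883, 0.082, 0.1183]
eef_rot: [180.0, -0.0, -84.3]
contact_force: [-0.4, 0.2, -0.6]
gripper_width: 0.0135
gripper_force: 0.0
```

Run:
```python
from h import *
a=snap('side','s3')
cv2.imwrite('pics/v4.png',cv2.resize(a[225:300,255:345],None,fx=8,fy=8,interpolation=cv2.INTER_CUBIC)[:,:,::-1])
```

```text
(no output)
```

View pics/v4.png

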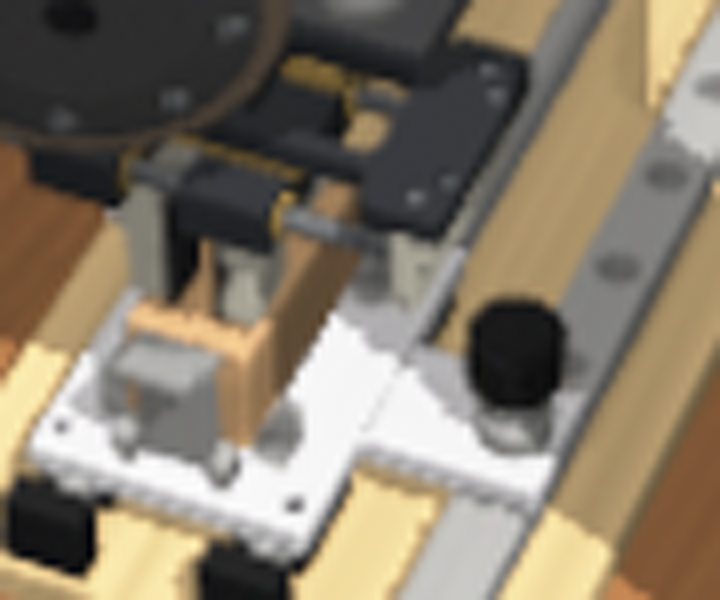

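The block sits in the nest behind the catch, whose nose at (165,345) looks as it did at rest. I'll press near the catch to be sure.

Emit:
drive_tool(
  increments=[
    [[-1,0,0,0.05,0],[-1,0,0,0.09,0],[-1,0,0,0.11,0],[-1,0,0,0.11,0]],
  ],
)

```text
time_s: 11.1
tcp_pos: [0.5886, 0.0821, 0.1072]
eef_rot: [-180.0, -0.0, -84.2]
contact_force: [-6.6, 0.0, 15.0]
gripper_width: 0.0005
gripper_force: 7.5
```

Emit:
drive_tool(
  increments=[
    [[-1,0,0,0.015,0],[-1,0,0,0.02,0],[-1,0,0,0.02,0]],
  ],
)

```text
time_s: 11.48
tcp_pos: [0.5887, 0.082, 0.1071]
eef_rot: [-179.9, -0.0, -84.2]
contact_force: [-13.4, 0.3, 33.0]
gripper_width: 0.0005
gripper_force: 16.2
```

Emit:
drive_tool(
  increments=[
    [[-1,0,0,-0.15,0],[-1,0,0,-0.4,0],[-1,0,0,-0.7,0]],
  ],
)

```text
time_s: 11.85
tcp_pos: [0.588, 0.082, 0.1873]
eef_rot: [179.9, -0.0, -84.2]
contact_force: [0.2, 0.7, 0.4]
gripper_width: 0.0002
gripper_force: 0.0
```

Run:
```python
from h import *
a=snap('side','s4')
cv2.imwrite('pics/v5.png',cv2.resize(a[225:300,255:345],None,fx=8,fy=8,interpolation=cv2.INTER_CUBIC)[:,:,::-1])
d=cv2.absdiff(cv2.imread('pics/s4.png'),cv2.imread('pics/s2.png'))[225:300,255:345].max(2)
y,x=np.mgrid[0:75,0:90]; m=(d>40)&(x<30)&(y>40); print('catch area diff px',m.sum())
to((.4965,.0440,.16),-174.3); to((.4965,.044,.082),-174.3,(.4965,.044,.16,-174.3))
```

```text
catch area diff px 102
s [0.24, 0.813, 0.276] turn 0.2503
s [-0.0, 0.0, 0.65] turn -0.0
```

View pics/v5.png

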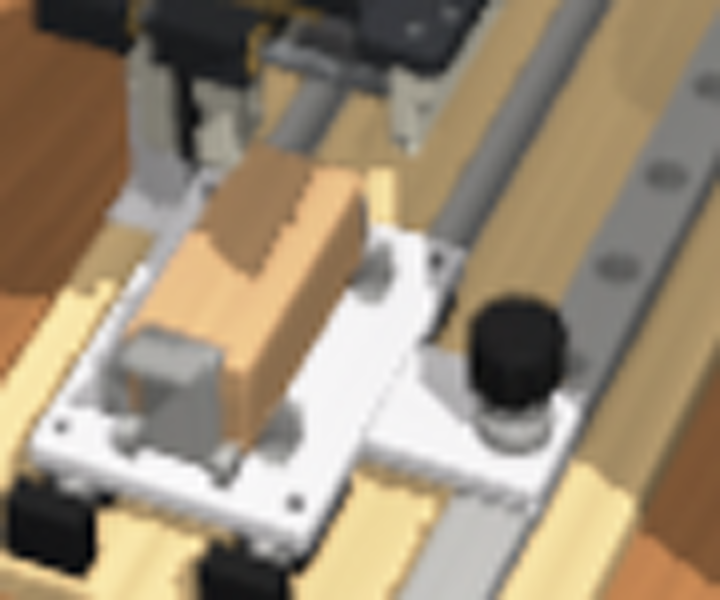

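The block is home with the catch (165,345) over its end. Next is the knob.

Emit:
drive_tool(
  increments=[
    [[1,0.06,0.2,0,0.028],[1,0.12,0.4,0,0.056],[1,0.18,0.6,0,0.084],[1,0.24,0.81,0,0.112],[1,0.24,0.81,0,0.14]],
  ],
  squeeze=40,
)

```text
time_s: 12.52
tcp_pos: [0.4931, 0.0432, 0.1872]
eef_rot: [180.0, 0.0, -135.0]
contact_force: [0.6, -0.0, 0.5]
gripper_width: 0.0453
gripper_force: 0.0
```

Emit:
drive_tool(
  increments=[
    [[1,0,0,0,0.028],[1,0,0,0,0.056],[1,0,0,0,0.084],[1,0,0,0,0.11],[1,0,0,0,0.11]],
  ],
)

```text
time_s: 13.15
tcp_pos: [0.4946, 0.0438, 0.1869]
eef_rot: [-180.0, -0.0, -174.2]
contact_force: [-0.1, 0.0, -0.5]
gripper_width: 0.0872
gripper_force: 0.0
```

Run:
```python
from h import *
s=r.get_state();print(s['tcp_pos'],s['eef_rot'],s['gripper_width'])
to((.4965,.0440,.083),-174.3)
```

```text
[0.49460303 0.04380768 0.18693695] [-1.79999438e+02 -6.77900634e-03 -1.74186459e+02] 0.08718473413927685
s [-0.016, -0.0, 0.866] turn 0.0003
```

Emit:
drive_tool(
  increments=[
    [[1,-0.016,0,0.25,0],[1,-0.016,0,0.5,0],[1,-0.016,0,0.7,0],[1,-0.016,0,0.86,0],[1,-0.016,0,0.86,0]],
  ],
)

```text
time_s: 13.78
tcp_pos: [0.4956, 0.0436, 0.0827]
eef_rot: [-179.9, -0.2, -174.1]
contact_force: [0.0, 0.9, 0.9]
gripper_width: 0.0881
gripper_force: 0.0
```

Emit:
drive_tool(
  increments=[
    [[-1,0,0,0,0],[-1,0,0,0,0],[-1,0,0,0,0],[-1,0,0,0,0],[-1,0,0,0,0]],
  ],
  squeeze=40,
)

```text
time_s: 14.4
tcp_pos: [0.4967, 0.044, 0.0841]
eef_rot: [180.0, 0.0, -174.2]
contact_force: [0.3, 0.4, -0.3]
gripper_width: 0.0432
gripper_force: 0.0
```

Still closing.

Emit:
drive_tool(
  increments=[
    [[-1,0,0,0,0],[-1,0,0,0,0],[-1,0,0,0,0]],
  ],
)

```text
time_s: 14.78
tcp_pos: [0.4966, 0.044, 0.084]
eef_rot: [-180.0, 0.0, -174.2]
contact_force: [-1.0, 0.4, 1.5]
gripper_width: 0.0312
gripper_force: 40.0
```

Emit:
drive_tool(
  increments=[
    [[-1,0,0,-0.04,0],[-1,0,0,-0.08,0],[-1,0,0,-0.105,0],[-1,0,0,-0.105,0]],
  ],
)

```text
time_s: 15.28
tcp_pos: [0.4965, 0.044, 0.0966]
eef_rot: [180.0, -0.0, -174.3]
contact_force: [1.7, -0.2, -7.7]
gripper_width: 0.0311
gripper_force: 40.0
```

Emit:
drive_tool(
  increments=[
    [[-1,0,-0.12,0,0],[-1,0,-0.28,0,0],[-1,0,-0.45,0,0],[-1,0,-0.62,0,0],[-1,0,-0.72,0,0]],
  ],
)

```text
time_s: 15.9
tcp_pos: [0.5052, -0.0429, 0.0964]
eef_rot: [180.0, -0.0, -174.3]
contact_force: [3.0, 2.7, -9.0]
gripper_width: 0.0316
gripper_force: 40.0
```

Emit:
drive_tool(
  increments=[
    [[-1,0,-0.04,0,0],[-1,0,-0.08,0,0],[-1,0,-0.08,0,0],[-1,0,-0.08,0,0]],
  ],
)

```text
time_s: 16.4
tcp_pos: [0.5061, -0.0515, 0.0965]
eef_rot: [-180.0, -0.0, -174.2]
contact_force: [2.4, -2.0, -7.1]
gripper_width: 0.0316
gripper_force: 40.0
```

Run:
```python
from h import *
s=r.get_state();p=s['tcp_pos'];print(p,s['eef_rot'],np.linalg.norm(p[:2]-[.4966,.0440]))
to((.4966+.0953*.0993/.995*1.0,.0440-.0955,p[2]),s['eef_rot'][2])
```

```text
[ 0.50605338 -0.05151283  0.09652497] [-1.79981372e+02 -2.30945886e-02 -1.74232597e+02] 0.0959795172907099
s [-0.0, 0.0, -0.0] turn -0.0
```

Emit:
drive_tool(
  increments=[
    [[-1,0,0,0.04,0],[-1,0,0,0.08,0],[-1,0,0,0.1,0],[-1,0,0,0.1,0]],
  ],
)

```text
time_s: 16.9
tcp_pos: [0.5061, -0.0515, 0.0844]
eef_rot: [-180.0, -0.0, -174.2]
contact_force: [0.2, -0.2, -4.2]
gripper_width: 0.031
gripper_force: 40.0
```

Emit:
drive_tool(
  increments=[
    [[1,0,0,0,0],[1,0,0,0,0],[1,0,0,0,0],[1,0,0,0,0],[1,0,0,0,0]],
  ],
)

```text
time_s: 17.52
tcp_pos: [0.5063, -0.0515, 0.0846]
eef_rot: [180.0, 0.0, -174.3]
contact_force: [0.1, 0.0, -0.8]
gripper_width: 0.0754
gripper_force: 0.0
```

Emit:
drive_tool(
  increments=[
    [[1,0,0,-0.3,0],[1,0,0,-0.6,0],[1,0,0,-0.9,0],[1,0,0,-0.9,0]],
  ],
)

```text
time_s: 18.02
tcp_pos: [0.5079, -0.0513, 0.1956]
eef_rot: [180.0, 0.3, -174.2]
contact_force: [0.1, 0.9, -0.4]
gripper_width: 0.0873
gripper_force: 0.0
```

Run:
```python
from h import *
a=snap('side','s5');b=snap('top','t5')
B=cv2.resize(a[190:300,255:365],None,fx=5,fy=5,interpolation=cv2.INTER_CUBIC)
cv2.imwrite('pics/v6.png',B[:,:,::-1])
```

```text
(no output)
```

View pics/v6.png

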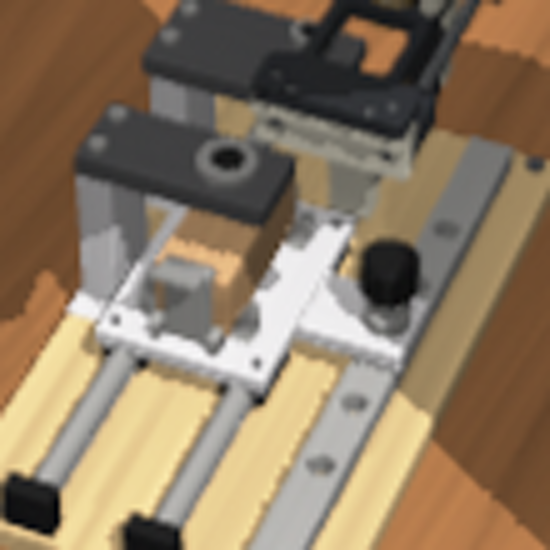

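The block sits under the single-bush guide. Two free holes show behind the carriage at (355,402) and (320,465), so it is at the middle hole, and the knob is down on its sleeve at (388,275). The gripper is clear, so I'm handing in.

```bash
python3 -c "
from h import *
print(job.close_job())"
```

```text
the job is handed in; nothing more can be done
None
```

The block is home in the nest under the closed catch, the carriage is pinned at the single-bush guide, and the job is handed in at about 18 s of robot time. The hand-in gave no verdict; in the last picture everything looked in place.

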